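Clamp the rust-remover bottle and take off its push-and-turn safety cap

ROBOT

A 6-joint arm with a two-finger parallel gripper is mounted at the origin on the work surface. World frame = base frame: x ahead of the robot, y to its left, z up, the work surface at z = 0. Lengths are in m, angles in degrees, forces in N, time in s.
With the tool pointing down it reaches from about 0.4 to 0.825 m from the base axis. Payload 7 kg.
Tool frame: the origin (TCP) lies at the very end of the fingers, on their centre line; the grasp point (between the pads) lies 19 mm behind it; z points along the fingers, y is the line along which they close (so a half turn about z gives the same grasp; the last joint's range is limited). The gripper opens to 88 mm and grips with 3 to 60 N. Pads are 19 mm wide; open, the fingers measure 130 mm over their backs; the gripper's body (78 mm by 193 mm) begins 47 mm behind the grasp point.
Start: joints at [86.465, 20.546, 0.682, 0, -70.136, -16.507], TCP at [0.231, 0.634, 0.191] pointing down, gripper open.
Joint ranges: [-176.03, 176.03], [-82.01, 121.73], [-58.28, 71.71], [-173.87, 95.51], [-174.79, -0.11], [-173.66, 173.66]. Speed limits (degrees/s): [136.94, 136.94, 172.46, 180, 180, 180].

INTERFACE

Orientations are given as [roll, pitch, yaw] about the fixed x, y, z axes, in that order (R = Rz(yaw) Ry(pitch) Rx(roll)).
In Python, from plant import get_obs, snapshot, camera_params, close_job, boxes_of, cut_out, landmark_of gives the robot as it stands.
- The arm moves only by the shell command python3 -m inch 'ROWS' [OPENING]. ROWS is text: rows parted by semicolons, each of 6 numbers parted by spaces: the shift along the tool's x, y, z in units of 30 cm (1.0 is 30 cm), then the turn, a rotation vector about the tool's x, y, z in units of pi rad (1.0 is pi rad). A call has 1 to 10 rows; each row is the pose to reach, as a shift and turn from the pose commanded when the call began, along the tool's axes at that moment, turning the shorter way round; what a row does not reach only later rows make up. A row lasts 1/12 s, in which the tool goes at most 41.7 mm and 7.16 degrees, less where a joint would pass 70% of its speed; a pose out of reach is approached as far as the arm can. A call with a number of a shift or a turn outside -1 to 1 is refused whole. A call with a gripper value outside its range is refused whole. OPENING is the closure, from -1 (fully open) to 1 (shut), set as the call begins (- or left out, the last holds). The fingers move at their own pace and stop on an object; the grip force is fixed at half the most. Time passes only in rows, so rows that repeat a pose let the fingers close. It gives the time, the measured TCP pose, the force, the opening and the grip force at its end, in the units of the state.
- get_obs(): the state, without advancing time (a new reading comes with each control period).
- snapshot(name): name is "side" or "top"; returns the picture (480x640x3 uint8, red, green, blue); there is no depth.
- camera_params(name): a dict with "mtx" (3x3 intrinsics, pixels), "k1" (the pictures are not rectified: a ray, as slopes to the right and down, at radius r is drawn at 1 + k1 r^2 times it, then the intrinsics apply), "rvec" (rotation vector, rad) and "tvec" (3), from world to camera coordinates, as OpenCV has them. Camera axes: x right, y down, z forward; pixel columns grow to the right and rows downward; lengths in m; the calibration is good to about 2 mm. A picture is of the moment at which its call begins. camera_params takes no time and is no camera call.
- close_job(): hands the job in; it is judged then, once.
Trained networks look in the newest picture that a camera, given by its name, has taken for a name from the list of things; names that differ only in an ending like _2 or _b are one class to them, and where a whole thing is asked for, a point or a joint stands for the part that bears it (a point fixed in the world has none). Each returns a list of dicts, best first, with "p" (0 to 1); they miss things now and then, are a little off and sometimes report something else, mostly with a low value. They report only what shows in the picture. A call takes as long as a camera call.
- boxes_of(camera, thing): "rect" ([left, top, width, height] in pixels, round what is visible of it).
- cut_out(camera, thing): "pixels" (480x640 bool, what is visible of it) and "rect" ([left, top, width, height] in pixels, round what is visible of it).
- landmark_of(camera, thing): "uv" ([column, row] in pixels: a listed point, or the origin of a listed thing).
The state is a dict: "clock": time; "joint_pos": joint angles; "qvel": joint speeds; "tau": joint torques, N m; "tool_pos": TCP position; "orientation": TCP orientation; "force": force on the tool from outside, world axes, zero at the start; "moment": the same for the moment, N m; "opening": finger opening in m; "gripper_force": force on a finger pad.
Only numpy, scipy, OpenCV 4.12 (cv2) and the standard library are available. Lean on these libraries where they do the work, as an engineer would, in place of code of your own. Each camera call takes 0.05 s, during which the arm holds its last target. There are 200 camera calls.

TASK

The white bottle with the red safety cap stands loose in the clamp on the basement bench: swing the clamp's blue ring clockwise by its upright black handle all the way to the red locked mark, so that the jaws grip the bottle. Then push the red cap down against its spring, keep it pressed while you turn it a sixth of a turn anticlockwise, and lift it off. Finish still holding the cap in the gripper, level and still, about 3 to 12 cm straight above the open mouth, with the clamp locked and the bottle upright where it stood, neither turned nor lifted, and nothing else on the bench pushed about.

Things in the scene. Friction and masses are not known exactly. Their poses are not given: they have to be found in the camera images.
- clamp: bottle clamp bolted to the bench: grey base, diameter 196 mm, 14 mm high; grey hub (radius 42 to 65 mm, up to 34 mm) round a well for the bottle; three sliding jaws with rubber faces, 34 to 64 mm high. Origin: underside centre, on the axis of ring and well; z up. In its frame, x being 0 deg and anticlockwise positive, a yellow line at -60 deg marks open and a red line at -120 deg marks locked.
- ring (a joint): blue lock ring round the hub (radius 77 mm, 15 to 33 mm high), turning on the clamp's axis. Rad: 0 open, grows clockwise from above, 1.05 = hard stop at the red locked mark; lever direction in the clamp frame = -1.047 minus this. A scroll in it closes the jaws. It rubs: 4 N at the handle, 8 N near the stop as the jaws meet the bottle; it stays where it is left.
- lever_grip (a point): point on the axis of the ring's upright black handle, 85 mm above the bench. The handle is a round post, diameter 15 mm, 32 to 102 mm above the bench, fixed on a steel lever arm of the ring; it travels on a circle of radius 100 mm about the clamp's axis.
- bottle: white round plastic bottle, orange band, diameter 70 mm, shoulder 99 to 112 mm high, about 0.4 kg. Origin: underside centre, 14 mm above the bench in the clamp's well, within 2 mm of its axis; z up, x to the red mark on its shoulder (cap closed); a green mark 60 deg anticlockwise of it means cap open. Loose, and may turn with the cap, until the clamp is locked; then the jaws hold it firmly.
- bottle_mark (a point): red mark on the bottle's shoulder, 33 mm from its axis, 102 mm above its underside; shows whether the bottle is turned or lifted.
- mouth (a point): centre of the bottle's rim (neck radius 18.5 mm), 137 mm above the bottle's underside, hidden inside the closed cap.
- cap: red ribbed push-and-turn cap, outer diameter 58 mm, 31 mm high, 60 g. Origin: centre of its lower edge, when closed 122 mm above the bottle's origin and 10 mm above the shoulder; z up, x along the white arrow on top. Tabs in pockets under lugs on the neck let it neither turn (4 deg of play) nor lift until it is pushed down 3 mm or more.
- cap_top (a point): centre of the cap's top, 31 mm above its lower edge, 167 mm above the bench when closed. Pushing it down takes about 6 N at first and 13 N at the end of its 7 mm of travel. Pushed down, the cap turns anticlockwise (from above) only; it is free to lift between 40 and 80 deg, best at 60 deg (arrow over the green mark); a stop comes at about 90 deg.
- bluebottle: bystander: blue bottle with a yellow ribbed cap, diameter 70 mm, 148 mm high, loose, near the clamp. Origin: underside centre.
- spool: bystander: empty wooden spool, diameter 42 mm, 48 mm high, loose, near the clamp. Origin: underside centre.
- tape: bystander: roll of grey tape lying flat, diameter 90 mm, 24 mm high, near the clamp on the lever's side. Origin: underside centre.
- flashlight: bystander: black flashlight lying down, 165 mm long, head diameter 48 mm at +x. Origin: bench level below its middle, x along it.
- greenbottle: bystander: tall green glass bottle, diameter 72 mm, 260 mm high. Origin: underside centre.
- clearbottle: bystander: amber glass bottle, diameter 76 mm, 220 mm high. Origin: underside centre.
- tin: bystander: paint tin, green band, diameter 100 mm, 114 mm high. Origin: underside centre.
- driver: bystander: screwdriver lying on the bench, about 200 mm long. Origin: bench level below its middle, x along it to the tip.

How it is judged:
By the outcome, as a careful person would: the job done as asked, in the order asked, and still so for the second after the job is handed in, while the arm keeps its last pose, push and grip.
It also fails if it takes over 54 s, if anything falls off the work surface, if the arm or the gripper's body presses on something with over 40 N, if the wrist force passes 120 N, or if a joint passes its speed limit or range.

## Working session

There is one attempt and no reset: what is moved stays moved. The work goes in short steps, Python scripts to look and compute and a shell command to move; the robot and the scene stay as the last step left them, time stands still between calls to the robot, and variables do not carry over. Pictures are saved under pics/ and viewed, at most 10 in all, crops included, and the job is handed in when it is done.

```bash
mkdir -p pics; cat > h.py <<'E'
import numpy as np, cv2
from plant import *
from scipy.spatial.transform import Rotation as R
def ray(cam,uv):
    c=camera_params(cam); K=np.array(c["mtx"],float)
    x=cv2.undistortPoints(np.array([[uv]],float),K,np.array([c["k1"],0,0,0],float))[0,0]
    # drawn = ray*(1+k1 r^2): same as OpenCV model
    Rm=cv2.Rodrigues(np.array(c["rvec"],float))[0]; t=np.array(c["tvec"],float).ravel()
    return -Rm.T@t, Rm.T@np.array([x[0],x[1],1.])
def atz(cam,uv,z):
    o,d=ray(cam,uv); return o+d*(z-o[2])/d[2]
def tri(uv1,uv2):
    o1,d1=ray("side",uv1);o2,d2=ray("top",uv2)
    s=np.linalg.lstsq(np.c_[d1,-d2],o2-o1,rcond=None)[0]
    a,b=o1+s[0]*d1,o2+s[1]*d2
    return (a+b)/2,np.linalg.norm(a-b)
def proj(cam,P):
    c=camera_params(cam)
    return cv2.projectPoints(np.array(P,float).reshape(-1,1,3),np.array(c["rvec"],float),np.array(c["tvec"],float),np.array(c["mtx"],float),np.array([c["k1"],0,0,0],float))[0].reshape(-1,2)
def toT(target,yaw=None):
    "shift rows for target position"
    o=get_obs(); Rt=R.from_euler('xyz',o["orientation"],degrees=True)
    return Rt.inv().apply(np.array(target)-o["tool_pos"])/0.3
E
python3 - <<'E'
from h import *
np.set_printoptions(precision=4,suppress=True)
o=get_obs(); print(o)
for c in("side","top"):
    cv2.imwrite(f"pics/{c}0.png",snapshot(c)[:,:,::-1]); print(c,ray(c,[320,240]))
Z=dict(lever_grip=.085,bottle_mark=.116,cap_top=.167,cap=.136,clamp=0,bottle=.014,bluebottle=0,spool=0,tape=0,flashlight=0,greenbottle=0,clearbottle=0,tin=0,driver=0)
for n,z in Z.items():
    u={}
    for c in("side","top"):
        l=landmark_of(c,n)
        if l: u[c]=l[0]["uv"]; print(n,c,np.array(u[c]),round(l[0]["p"],2),atz(c,u[c],z))
    if len(u)==2: print("   tri",*tri(u["side"],u["top"]))
E
```

```text
{'clock': 0.0, 'joint_pos': array([ 86.4673,  20.5916,   0.6331,  -0.0221, -70.1359, -16.5063]), 'qvel': array([ 0.0112, -0.04  , -0.0071,  0.0069, -0.04  , -0.0101]), 'tau': array([  0.002 , -58.2727,  29.3052,   6.9967,   0.0071,  -0.0002]), 'tool_pos': array([0.2311, 0.6336, 0.1905]), 'orientation': array([179.9035,  -0.0069, -20.0465]), 'force': array([-0.1401,  0.5947, -0.1647]), 'moment': array([-0.0213, -0.0354, -0.0147]), 'gripper_force': 0.0, 'opening': 0.0877113961988539}
side (array([-0.3137, -0.9514,  1.0514]), array([ 0.5439,  0.601 , -0.5859]))
top (array([ 0.4105, -0.0058,  1.3601]), array([ 0.0931, -0.0177, -0.9955]))
lever_grip side [336.3 255.6] 0.84 [ 0.5698 -0.04    0.085 ]
lever_grip top [321.9 228.8] 0.57 [ 0.5594 -0.0326  0.085 ]
   tri [ 0.5643 -0.0366  0.0851] 0.012696510920581057
bottle_mark side [307.5 219.3] 0.56 [0.5928 0.1032 0.116 ]
bottle_mark top [283.6 222.3] 0.74 [0.5695 0.0665 0.116 ]
   tri [0.5637 0.066  0.1479] 0.004382963880070324
cap_top side [309.2 214.4] 0.65 [0.5618 0.0604 0.167 ]
cap_top top [284.6 222.3] 0.88 [0.5631 0.0611 0.167 ]
   tri
[... 1043 characters left out ...]
 [ 0.3    -0.3334  0.    ]
flashlight top [427.4 330.5] 0.56 [ 0.2945 -0.3356  0.    ]
   tri [ 0.296  -0.3354  0.0048] 0.0029664843597276545
greenbottle side [241.6 196.7] 0.72 [0.6266 0.4733 0.    ]
greenbottle top [144.7 203.7] 0.66 [0.6259 0.469  0.    ]
   tri [0.6246 0.4686 0.003 ] 0.001913253450695371
clearbottle side [442.2 423.2] 0.56 [ 0.4212 -0.5372  0.    ]
clearbottle top [500.4 286. ] 0.74 [ 0.4229 -0.5434  0.    ]
   tri [ 0.421  -0.5401  0.0037] 0.005154691811026522
tin side [465.3 379. ] 0.63 [ 0.5573 -0.4927  0.    ]
tin top [484.  239.3] 0.7 [ 0.554  -0.4954  0.    ]
   tri [ 0.5538 -0.4942  0.0039] 0.0005983588751159633
driver top [142.3 281.2] 0.72 [0.4072 0.4628 0.    ]
```

```bash
python3 - <<'E'
import cv2
s=cv2.imread("pics/side0.png")[170:320,230:430]; t=cv2.imread("pics/top0.png")[150:300,200:400]
cv2.imwrite("pics/a.png",cv2.resize(s,None,fx=4,fy=4,interpolation=cv2.INTER_CUBIC)); cv2.imwrite("pics/b.png",cv2.resize(t,None,fx=4,fy=4,interpolation=cv2.INTER_CUBIC))
E
```

```text
(no output)
```

View pics/a.png

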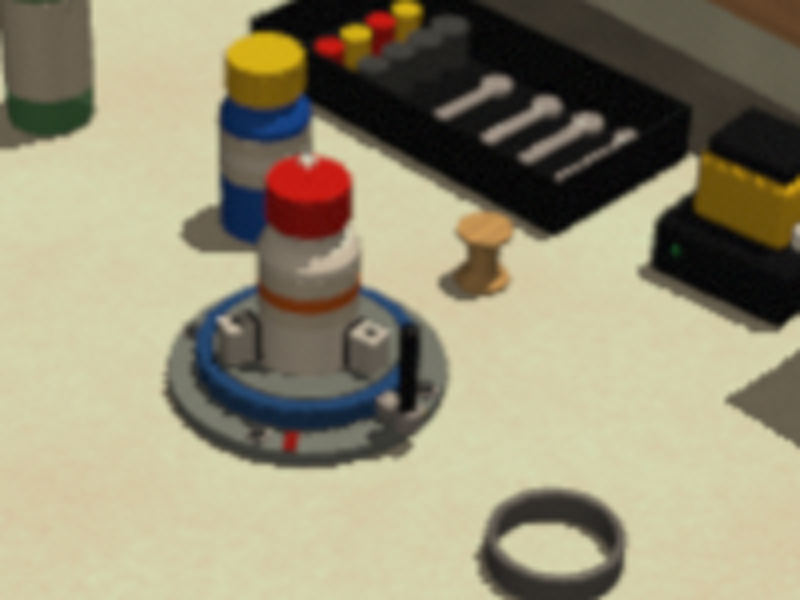

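View pics/b.png

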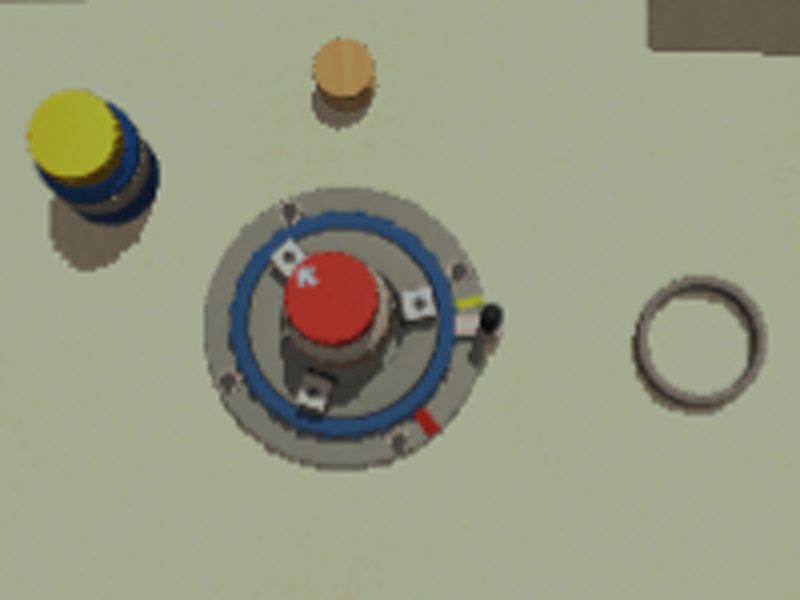

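The pictures match the networks: in the side view the cap is at about (308,217) and the black post at (332,262). In the top view the lever is at (322,230), the yellow mark at (317,225), the red mark at (307,255), and the arrow points up-left. Next I refine the clamp centre and angles.

```bash
python3 - <<'E'
from h import *
from scipy.optimize import least_squares
np.set_printoptions(precision=4,suppress=True)
for cam,(u0,v0,u1,v1) in dict(side=(265,235,345,285),top=(250,195,330,265)).items():
    im=cv2.imread(f"pics/{cam}0.png"); h=cv2.cvtColor(im,cv2.COLOR_BGR2HSV)
    m=((h[...,0]>98)&(h[...,0]<125)&(h[...,1]>130)).astype(np.uint8); M=np.zeros_like(m); M[v0:v1,u0:u1]=m[v0:v1,u0:u1]
    if cam=="side": M[:,:]=M
    pts=cv2.findNonZero(M); hull=cv2.convexHull(pts).reshape(-1,2)
    # model: hull of projected ring r=.077 z .015-.033
    a=np.linspace(0,2*np.pi,120)
    def ring(c):
        P=np.r_[np.c_[c[0]+.077*np.cos(a),c[1]+.077*np.sin(a),a*0+.033],np.c_[c[0]+.077*np.cos(a),c[1]+.077*np.sin(a),a*0+.016]]
        return cv2.convexHull(proj(cam,P).astype(np.float32))
    f=lambda c:[cv2.pointPolygonTest(ring(c),(float(x),float(y)),True) for x,y in hull]
    r=least_squares(f,[.563,.068],diff_step=1e-3,loss='soft_l1',f_scale=.5); print(cam,"centre",r.x,"rms px",np.sqrt(np.mean(r.fun**2)),len(hull))
    C=r.x
    # marks z=.014
    red=((h[...,0]<8)|(h[...,0]>172))&(h[...,1]>150); yel=(h[...,0]>20)&(h[...,0]<35)&(h[...,1]>130)
    box=dict(side=dict(red=(295,272,310,285)),top=dict(red=(300,248,312,262),yel=(310,220,324,228)))[cam]
    for n,(x0,y0,x1,y1) in box.items():
        k=(red if n=="red" else yel)[y0:y1,x0:x1]; yy,xx=np.nonzero(k)
        p=atz(cam,[xx.mean()+x0,yy.mean()+y0],.0145); d=p[:2]-C; print(n,len(xx),p,np.linalg.norm(d),np.degrees(np.arctan2(d[1],d[0])))
    # post: dark pixels
    x0,y0,x1,y1=dict(side=(327,248,338,276),top=(318,224,328,236))[cam]
    k=h[y0:y1,x0:x1,2]<45; yy,xx=np.nonzero(k); print("dark",len(xx),xx.mean()+x0,yy.mean()+y0,xx.min()+x0,xx.max()+x0,yy.min()+y0,yy.max()+y0)
    if cam=="top":
        p=atz(cam,[xx.mean()+x0,yy.mean()+y0],.09)
    else: p=atz(cam,[xx.mean()+x0,yy.min()+y0+1.5],.102)
    d=p[:2]-C; print("post",p,np.linalg.norm(d),np.degrees(np.arctan2(d[1],d[0])))
    # cap top circle & arrow
    x0,y0,x1,y1=dict(side=(294,206,320,232),top=(268,208,298,240))[cam]
    k=red[y0:y1,x0:x1]; yy,xx=np.nonzero(k); print("cap px",len(xx),xx.min()+x0,xx.max()+x0,yy.min()+y0,yy.max()+y0)
    if cam=="top":
        w=(h[y0:y1,x0:x1,1]<130)&(h[y0:y1,x0:x1,2]>130)
        cc=np.array([(xx.min()+xx.max())/2+x0,(yy.min()+yy.max())/2+y0]); W=np.argwhere(w)[:,::-1]+[x0,y0]; W=W[np.linalg.norm(W-cc,axis=1)<10.5]
        a0=atz(cam,cc,.167);a1=atz(cam,W.mean(0),.167);d=a1-a0; print("cap",a0,"arrow",len(W),d,np.degrees(np.arctan2(d[1],d[0])))
E
```

```text
side centre [0.5594 0.0667] rms px 1.2184762777497948 22
red 14 [0.4918 0.0074 0.0145] 0.08998775443143399 -138.70934447857508
dark 89 331.60674157303373 261.69662921348316 329 334 252 272
post [ 0.5511 -0.0416  0.102 ] 0.10862561513888747 -94.36150237911973
cap px 366 296 317 209 229
top centre [0.5586 0.0662] rms px 0.5298616004036556 26
red 20 [0.4935 0.0072 0.0145] 0.08787025567519749 -137.84255011037231
yel 12 [ 0.5773 -0.0189  0.0145] 0.08705927279654693 -77.60856799789357
dark 25 321.96 229.24 320 324 227 232
post [ 0.5577 -0.0327  0.09  ] 0.09886829693215236 -90.54555361964509
cap px 394 271 293 213 235
cap [0.5587 0.0673 0.167 ] arrow 25 [0.0131 0.0143 0.    ] 47.510608173469244
```

```bash
python3 - <<'E'
from h import *
np.set_printoptions(precision=4,suppress=True)
print(toT([.40,.30,.25]),toT([.5575,-.0335,.25]))
E
```

```text
[ 0.9098  0.8536 -0.1951] [ 1.784   1.718  -0.1952]
```

```bash
python3 -m inch '0.1 0.09 -0.1 0 0 0.04; 0.2 0.18 -0.195 0 0 0.08; 0.3 0.28 -0.195 0 0 0.12; 0.4 0.37 -0.195 0 0 0.16; 0.5 0.46 -0.195 0 0 0.2; 0.6 0.56 -0.195 0 0 0.24; 0.7 0.65 -0.195 0 0 0.28; 0.8 0.75 -0.195 0 0 0.32; 0.88 0.82 -0.195 0 0 0.36; 0.91 0.854 -0.195 0 0 0.396' -1; python3 -c "
from h import *
o=get_obs();print(o['orientation'],o['joint_pos'],toT([.5575,-.0335,.25]))"
```

```text
clock: 2.33
tool_pos: [0.4011, 0.2961, 0.2505]
orientation: [-180.0, 0.0, -91.8]
force: [0.4, 0.2, -0.0]
opening: 0.0874
gripper_force: 0.0
[-1.79966973e+02  1.65011025e-02 -9.17746670e+01] [ 5.90819912e+01  1.60754814e+00 -1.55224353e+01  2.17796043e-02
 -7.28395215e+01 -6.08630835e+01] [ 1.08213027 -0.55509097  0.00181842]
```

```bash
python3 -m inch '0.1 -0.05 0 0 0 0; 0.22 -0.11 0 0 0 0; 0.34 -0.17 0 0 0 0; 0.46 -0.23 0 0 0 0; 0.58 -0.29 0 0 0 0; 0.7 -0.36 0 0 0 0; 0.82 -0.42 0 0 0 0; 0.92 -0.48 0 0 0 0; 1.0 -0.54 0 0 0 0; 1.0 -0.555 0 0 0 0'; python3 -c "
from h import *
o=get_obs();print(o['orientation'],o['joint_pos'],toT([.5575,-.0335,.068]))
for c in ('side','top'):
  snapshot(c); l=landmark_of(c,'lever_grip'); print(l and (l[0],atz(c,l[0]['uv'],.085)))"
```

```text
clock: 3.17
tool_pos: [0.561, -0.0078, 0.2496]
orientation: [180.0, -0.1, -91.5]
force: [-0.4, 1.3, 0.0]
opening: 0.0874
gripper_force: 0.0
[ 1.79981618e+02 -5.92177104e-02 -9.15211044e+01] [ 1.92310758e+01  7.92750775e+00 -8.62139298e+00  5.09638177e-02
 -7.34892776e+01 -2.07666896e+01] [0.08532119 0.0092528  0.60550704]
({'uv': [333.0, 257.5], 'p': 0.8}, array([ 0.55771406, -0.04041741,  0.085     ]))
({'uv': [318.7, 229.4], 'p': 0.57}, array([ 0.55754514, -0.02425998,  0.085     ]))
```

```bash
python3 -m inch '0.085 0.009 0 0 0 0; 0.085 0.009 0.1 0 0 0; 0.085 0.009 0.2 0 0 0; 0.085 0.009 0.3 0 0 0; 0.085 0.009 0.4 0 0 0; 0.085 0.009 0.48 0 0 0; 0.085 0.009 0.54 0 0 0; 0.085 0.009 0.58 0 0 0; 0.085 0.009 0.605 0 0 0; 0.085 0.009 0.605 0 0 0'; python3 - <<'E'
from h import *
o=get_obs();print(o['orientation'],toT([.5575,-.0335,.068]))
a,b=snapshot("side"),snapshot("top")
cv2.imwrite("pics/c.png",cv2.resize(np.hstack([a[170:320,230:430],b[150:300,220:420]])[:,:,::-1],(800,300)))
E
```

```text
clock: 4.2
tool_pos: [0.5551, -0.0285, 0.0673]
orientation: [179.9, -0.0, -91.2]
force: [-0.5, -0.2, -0.8]
opening: 0.0876
gripper_force: 0.0
[ 1.79881128e+02 -2.30012178e-02 -9.12381126e+01] [ 0.0165588  -0.00849647 -0.00217905]
```

View pics/c.png

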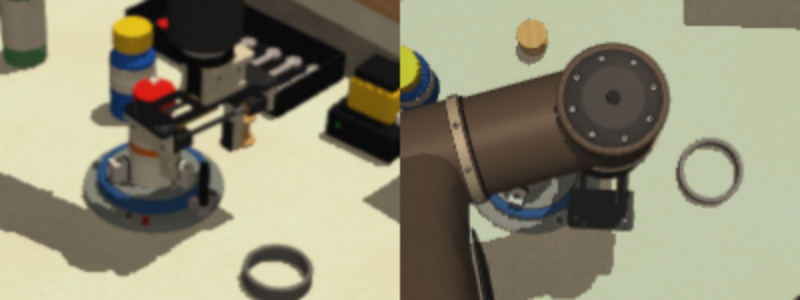

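```bash
python3 - <<'E'
from h import *
np.set_printoptions(precision=1,suppress=True)
o=get_obs();p=o['tool_pos'];Rt=R.from_euler('xyz',o["orientation"],degrees=True)
for c in("side","top"): print(proj(c,[p,*(p+Rt.apply([[0,.044,0],[0,-.044,0],[0,.065,-.066],[0,-.065,-.066]]))]))
a=snapshot("side")
cv2.imwrite("pics/d.png",cv2.resize(a[170:300,250:420,::-1],None,fx=4.6,fy=4.6,interpolation=cv2.INTER_CUBIC))
E
```

```text
[[329.5 260.3]
 [316.7 266.9]
 [341.9 254. ]
 [310.6 249.6]
 [348.8 231. ]]
[[320.2 230.5]
 [319.4 247. ]
 [321.1 214.1]
 [319.5 253.3]
 [322.1 202.1]]
```

View pics/d.png

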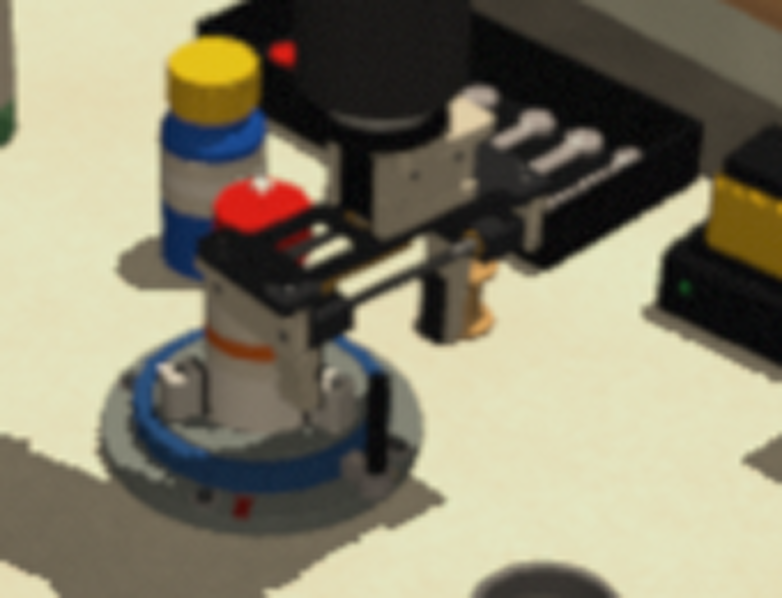

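```bash
python3 - <<'E'
from h import *
np.set_printoptions(precision=1,suppress=True)
o=get_obs();p=o['tool_pos'];Rt=R.from_euler('xyz',o["orientation"],degrees=True)
for c in("side","top"): print(c,proj(c,p+Rt.apply([[sx*.039,.0965,z] for z in(-.066,-.09) for sx in(1,-1)])))
b=snapshot("top")
cv2.imwrite("pics/e.png",cv2.resize(b[170:280,260:400,::-1],None,fx=5,fy=5,interpolation=cv2.INTER_CUBIC))
E
```

```text
side [[311.  261.7]
 [291.3 247. ]
 [311.  253.9]
 [291.2 239.3]]
top [[334.4 266.5]
 [303.3 264.9]
 [334.9 266.2]
 [303.2 264.5]]
```

View pics/e.png

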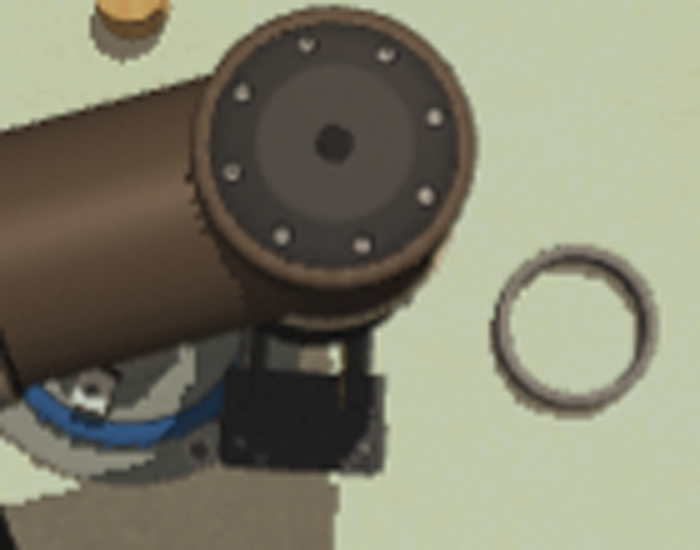

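```bash
python3 - <<'E'
from h import *
np.set_printoptions(precision=4,suppress=True)
for s in ([313,232],[311,235],[293.5,223.5]): print(tri(s,[336.6,264.4]), tri(s,[304.4,263]))
for z in (.067,.08,.09,.1): print(z,atz("side",[344.6,244],z),atz("side",[314,258],z))
print(get_obs())
E
```

```text
(array([ 0.4621, -0.067 ,  0.2239]), np.float64(0.0026380796337290846)) (array([ 0.4832, -0.007 ,  0.1816]), np.float64(0.050206309666110276))
(array([ 0.4604, -0.0658,  0.2156]), np.float64(0.0026012468091645663)) (array([ 0.4817, -0.0051,  0.1721]), np.float64(0.04506586695351031))
(array([ 0.4432, -0.0524,  0.2514]), np.float64(0.04136057528206259)) (array([0.4639, 0.008 , 0.2083]), np.float64(0.0027896027959180576))
0.067 [0.6393 0.0008 0.067 ] [0.534  0.0076 0.067 ]
0.08 [ 0.6267 -0.0117  0.08  ] [ 0.5228 -0.0051  0.08  ]
0.09 [ 0.617  -0.0214  0.09  ] [ 0.5142 -0.0148  0.09  ]
0.1 [ 0.6073 -0.0311  0.1   ] [ 0.5055 -0.0246  0.1   ]
{'clock': 4.4, 'joint_pos': array([ 17.1612,  15.9043, -23.5455,   0.0184, -50.4392, -18.4503]), 'qvel': array([-0.2619, -0.0632,  0.0168, -0.0513,  0.2612,  0.04  ]), 'tau': array([  0.1048, -46.1048,  23.8174,   5.6973,   0.0028,  -0.0032]), 'tool_pos': array([ 0.557 , -0.0288,  0.0697]), 'orientation': array([-179.8902,    0.0216,  -91.2773]), 'force': array([-0.0759, -0.898 ,  0.5565]), 'moment': array([ 0.0882, -0.0407,  0.0113]), 'gripper_force': 0.0, 'opening': 0.08738872186701226}
```

The side view shows the finger tips at about (345,244) and (314,258). That is about 30 mm higher than the reported TCP, although xy agrees. Going 20 mm lower is safe under either reading, so I do that, then close and look again.

```bash
python3 -m inch '0.014 0 0.03 0 0 0; 0.014 0 0.05 0 0 0; 0.014 0 0.067 0 0 0; 0.014 0 0.067 0 0 0; 0.014 0 0.067 0 0 0;0.014 0 0.067 0 0 0' ; python3 - <<'E'
from h import *
o=get_obs();print(o['tool_pos'],o['force'])
a=snapshot("side")
cv2.imwrite("pics/f.png",cv2.resize(a[190:300,270:400,::-1],None,fx=5,fy=5,interpolation=cv2.INTER_CUBIC))
E
```

```text
clock: 4.9
tool_pos: [0.5562, -0.0336, 0.0483]
orientation: [180.0, -0.0, -91.3]
force: [0.2, 0.7, -0.6]
opening: 0.0877
gripper_force: 0.0
[ 0.55622014 -0.03362934  0.04831361] [ 0.24664889  0.68584567 -0.56451268]
```

View pics/f.png

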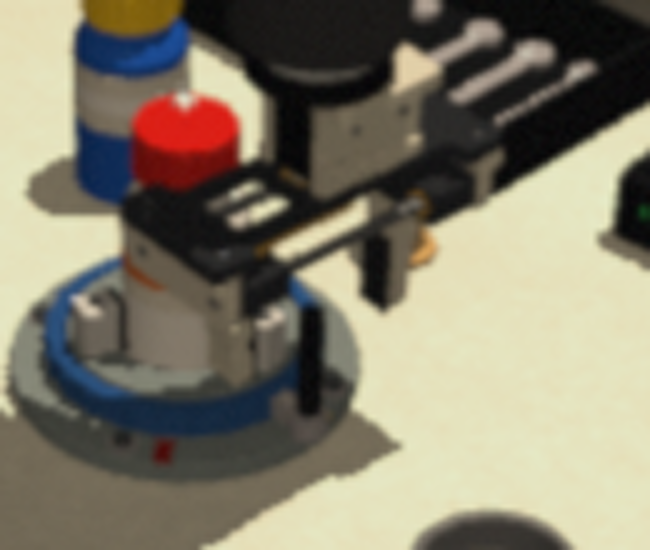

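The tips now show at (346,252) and (317,267), straddling the post at (332,262) and reaching below its top. Closing now.

```bash
python3 -m inch '0 0 0 0 0 0; 0 0 0 0 0 0; 0 0 0 0 0 0; 0 0 0 0 0 0; 0 0 0 0 0 0; 0 0 0 0 0 0; 0 0 0 0 0 0; 0 0 0 0 0 0' 1;  python3 - <<'E'
from h import *
o=get_obs();print(o['tool_pos'],o['force'])
a=snapshot("side")
cv2.imwrite("pics/g.png",cv2.resize(a[190:300,270:400,::-1],None,fx=5,fy=5,interpolation=cv2.INTER_CUBIC))
E
```

```text
clock: 5.62
tool_pos: [0.5562, -0.0335, 0.0484]
orientation: [-180.0, 0.0, -91.3]
force: [0.2, -0.5, -0.1]
opening: 0.0398
gripper_force: 0.0
[ 0.5561595  -0.03353167  0.04837697] [ 0.19742657 -0.47544552 -0.1296906 ]
```

View pics/g.png

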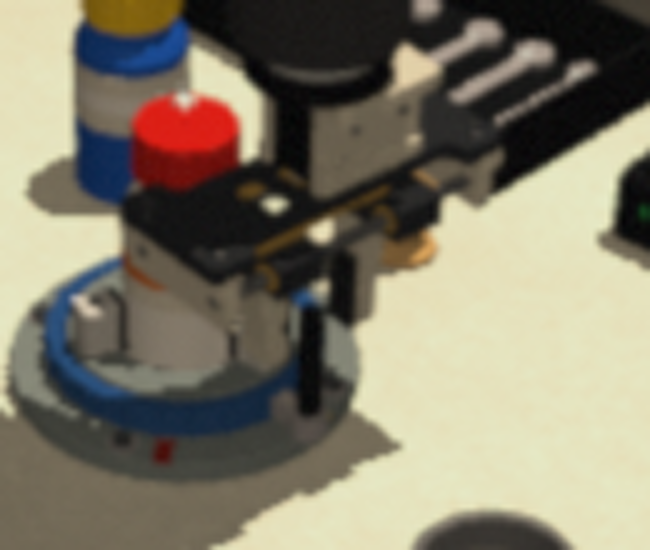

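```bash
python3 -m inch '0 0 0 0 0 0; 0 0 0 0 0 0; 0 0 0 0 0 0; 0 0 0 0 0 0; 0 0 0 0 0 0; 0 0 0 0 0 0' 1
```

```text
clock: 6.17
tool_pos: [0.557, -0.0335, 0.0485]
orientation: [-179.9, 0.0, -91.3]
force: [5.0, -2.0, -2.0]
opening: 0.0135
gripper_force: 30.0
```

Gripped, with 30 N at 13.5 mm. Next I drive the lever along the arc: +x is radial, +y is clockwise tangential.

```bash
python3 -m inch '-0.001 0.015 0 0 0 0.014; -0.002 0.035 0 0 0 0.033; -0.005 0.058 0 0 0 0.056; -0.011 0.086 0 0 0 0.083; -0.02 0.114 0 0 0 0.111; -0.031 0.141 0 0 0 0.139; -0.045 0.167 0 0 0 0.167; -0.06 0.191 0 0 0 0.194; -0.069 0.203 0 0 0 0.208; -0.069 0.203 0 0 0 0.208'; python3 - <<'E'
from h import *
o=get_obs(); d=o['tool_pos'][:2]-[.559,.0665];print(np.linalg.norm(d),np.degrees(np.arctan2(d[1],d[0])),o['force'],o['joint_pos'])
E
```

```text
clock: 7.0
tool_pos: [0.4941, -0.0116, 0.0484]
orientation: [179.9, -0.1, -128.9]
force: [-3.7, -0.7, 3.9]
opening: 0.0133
gripper_force: 30.0
0.10155517779786208 -129.71656571375152 [-3.71838539 -0.70194004  3.90810861] [ 2.14736449e+01  1.21015308e+01 -3.24776918e+01 -2.12343413e-02
 -4.55219206e+01 -6.03471048e+01]
```

```bash
python3 -m inch '-0.0005 0.017 0 0 0 0.017; -0.002 0.035 0 0 0 0.033; -0.004 0.047 0 0 0 0.045; -0.005 0.055 0 0 0 0.052; -0.005 0.055 0 0 0 0.052'; python3 - <<'E'
from h import *
def rep():
    o=get_obs(); d=o['tool_pos'][:2]-[.559,.0665];a=np.arctan2(d[1],d[0]);print(np.linalg.norm(d),np.degrees(a),'cw force',o['force'][:2]@[np.sin(a),-np.cos(a)],o['force'],o['orientation'])
rep()
E
```

```text
clock: 7.42
tool_pos: [0.4827, -0.0009, 0.0485]
orientation: [180.0, -0.1, -138.1]
force: [-1.1, -5.1, 3.7]
opening: 0.0134
gripper_force: 30.0
0.10181937986868388 -138.52986120716892 cw force -3.0803714409648375 [-1.14502879 -5.1229661   3.68597654] [ 1.79988090e+02 -1.37334420e-01 -1.38100975e+02]
```

```bash
python3 -m inch '0 0.006 0 0 0 0.006; 0 0.012 0 0 0 0.01; -0.001 0.02 0 0 0 0.01; -0.001 0.02 0 0 0 0.01'; python3 - <<'E'
from h import *
o=get_obs(); d=o['tool_pos'][:2]-[.559,.0665];a=np.arctan2(d[1],d[0]);print(np.linalg.norm(d),np.degrees(a),'cw force',o['force'][:2]@[np.sin(a),-np.cos(a)],o['force'],o['orientation'])
a=snapshot("side");b=snapshot("top")
cv2.imwrite("pics/h.png",cv2.resize(np.hstack([a[200:300,270:380],b[200:300,260:370]])[:,:,::-1],None,fx=3.6,fy=3.6,interpolation=cv2.INTER_CUBIC))
E
```

```text
clock: 7.75
tool_pos: [0.4824, -0.0003, 0.0487]
orientation: [-179.6, -0.2, -139.7]
force: [23.0, -39.1, -13.6]
opening: 0.0134
gripper_force: 30.0
0.10159714898729144 -138.90560649542326 cw force -44.61924822422934 [ 23.03853747 -39.11212701 -13.64319319] [-1.79598835e+02 -1.72176973e-01 -1.39697463e+02]
```

View pics/h.png

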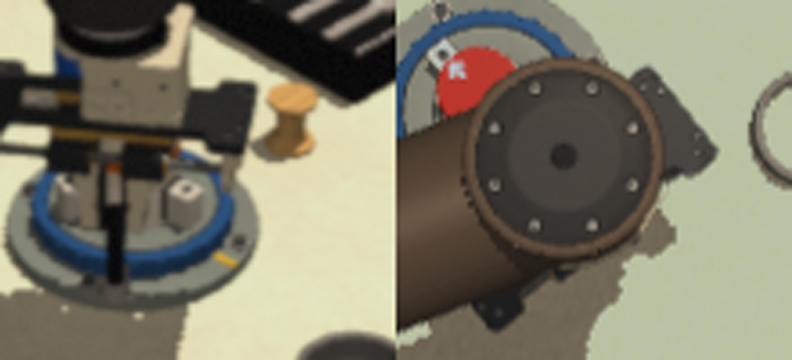

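The ring is on its hard stop: 45 N of resistance at -138.9°, with the lever over the red mark, now hidden at about (302,278) in the side view. I ease off, release and rise.

```bash
python3 -m inch '0 -0.01 0 0 0 -0.004; 0 -0.01 0 0 0 -0.004' ; python3 -m inch '0 0 0 0 0 0; 0 0 0 0 0 0; 0 0 0 0 0 0; 0 0 0 0 0 0; 0 0 0 0 0 0; 0 0 0 0 0 0; 0 0 0 0 0 0' -1; python3 -m inch '0 0 -0.05 0 0 0; 0 0 -0.15 0 0 0;0 0 -0.27 0 0 0;0 0 -0.39 0 0 0;0 0 -0.5 0 0 0;0 0 -0.56 0 0 0;0 0 -0.56 0 0 0' 1;  python3 - <<'E'
from h import *
o=get_obs();print(o['joint_pos'],toT([.559,.0665,.216]))
a=snapshot("side")
l=landmark_of("side","lever_grip"); print(l[0] if l else 0, l and atz("side",l[0]['uv'],.085))
E
```

```text
clock: 8.02
tool_pos: [0.4825, -0.0005, 0.0486]
orientation: [-179.9, -0.2, -139.1]
force: [9.3, -19.0, -2.9]
opening: 0.0138
gripper_force: 30.0
clock: 8.6
tool_pos: [0.4819, 0.0027, 0.0484]
orientation: [180.0, 0.0, -139.2]
force: [0.1, -0.6, -0.1]
opening: 0.055
gripper_force: 0.0
clock: 9.18
tool_pos: [0.4844, 0.003, 0.2212]
orientation: [-179.8, 0.4, -139.1]
force: [0.3, 1.1, 0.6]
opening: 0.0193
gripper_force: 0.0
[ 23.75563251   0.80794073 -20.20745376   0.08131048 -68.53420318
 -72.93026829] [-0.32628933 -0.00261099  0.01970403]
{'uv': [305.6, 264.2], 'p': 0.84} [ 0.48482363 -0.01571262  0.085     ]
```

```bash
python3 -m inch '-0.1 0 0 0 0 0; -0.2 0 0 0 0 0; -0.29 -0.002 0 0 0 0; -0.326 -0.003 0.02 0 0 0; -0.326 -0.003 0.06 0 0 0; -0.326 -0.003 0.1 0 0 0; -0.326 -0.003 0.12 0 0 0' 1; python3 -m inch '0 0 0.02 0 0 0; 0 0 0.035 0 0 0; 0 0 0.05 0 0 0;0 0 0.05 0 0 0'
```

```text
clock: 9.87
tool_pos: [0.5549, 0.0654, 0.1769]
orientation: [179.9, -0.3, -139.2]
force: [-1.0, 0.1, 0.2]
opening: 0.0002
gripper_force: 0.0
clock: 10.2
tool_pos: [0.5561, 0.0654, 0.1646]
orientation: [180.0, -0.0, -139.2]
force: [-0.6, 0.7, -0.8]
opening: 0.0
gripper_force: 0.0
```

```bash
python3 -m inch '0 0 0.01 0 0 0; 0 0 0.02 0 0 0; 0 0 0.02 0 0 0'; python3 -m inch '0 0 0.01 0 0 0; 0 0 0.02 0 0 0; 0 0 0.02 0 0 0'
```

```text
clock: 10.45
tool_pos: [0.5564, 0.0656, 0.1591]
orientation: [180.0, -0.0, -139.2]
force: [0.2, 1.1, -0.4]
opening: 0.0007
gripper_force: 0.0
clock: 10.7
tool_pos: [0.5563, 0.0656, 0.1527]
orientation: [180.0, -0.0, -139.2]
force: [-0.8, 0.3, -0.3]
opening: 0.0004
gripper_force: 0.0
```

```bash
python3 -m inch '0 0 0.01 0 0 0; 0 0 0.02 0 0 0; 0 0 0.02 0 0 0';python3 -m inch '0 0 0.01 0 0 0; 0 0 0.01 0 0 0'
```

```text
clock: 10.95
tool_pos: [0.5562, 0.0656, 0.1466]
orientation: [180.0, -0.1, -139.2]
force: [-0.3, 0.0, 0.2]
opening: 0.0004
gripper_force: 0.0
clock: 11.12
tool_pos: [0.5563, 0.0656, 0.1438]
orientation: [180.0, -0.0, -139.2]
force: [0.1, -0.3, -0.7]
opening: 0.0005
gripper_force: 0.0
```

```bash
python3 -m inch '0 0 0.01 0 0 0; 0 0 0.01 0 0 0';python3 -m inch '0 0 0.01 0 0 0; 0 0 0.01 0 0 0'
```

```text
clock: 11.28
tool_pos: [0.5563, 0.0656, 0.1408]
orientation: [180.0, -0.0, -139.2]
force: [0.0, -0.5, -0.1]
opening: 0.0005
gripper_force: 0.0
clock: 11.45
tool_pos: [0.5563, 0.0656, 0.1378]
orientation: [180.0, -0.0, -139.2]
force: [0.1, -0.9, 0.1]
opening: 0.0001
gripper_force: 0.0
```

```bash
python3 -m inch '0 0 0.007 0 0 0; 0 0 0.007 0 0 0'; python3 - <<'E'
from h import *
a=snapshot("side")
cv2.imwrite("pics/i.png",cv2.resize(a[170:290,260:400,::-1],None,fx=5,fy=5,interpolation=cv2.INTER_CUBIC))
E
```

```text
clock: 11.62
tool_pos: [0.5564, 0.0656, 0.1359]
orientation: [180.0, -0.0, -139.2]
force: [-0.2, 0.7, 0.0]
opening: 0.0006
gripper_force: 0.0
```

View pics/i.png

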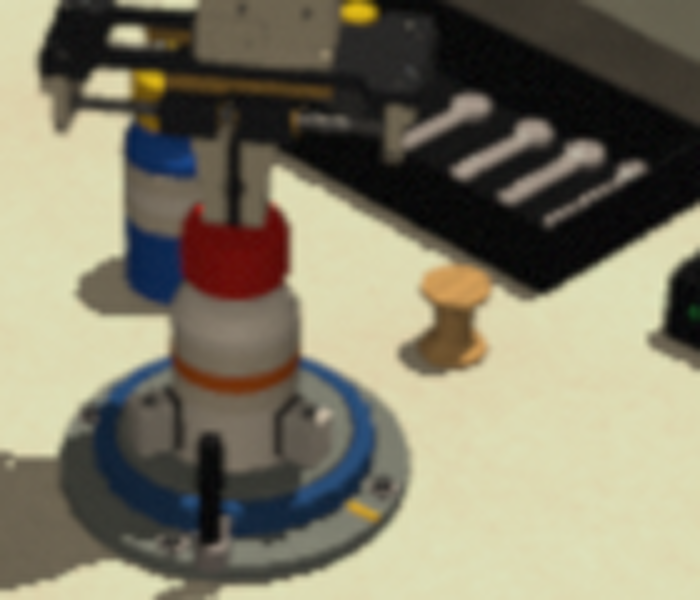

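The jaws are closed and the lever is at the red mark. The closed finger tips at about (307,215) sit just over the centre of the cap top. One more step down should touch it.

```bash
python3 -m inch '0 0 0.007 0 0 0; 0 0 0.007 0 0 0';python3 -m inch '0 0 0.007 0 0 0; 0 0 0.007 0 0 0'
```

```text
clock: 11.83
tool_pos: [0.5565, 0.0656, 0.1339]
orientation: [180.0, -0.0, -139.2]
force: [0.2, 0.7, -0.5]
opening: 0.0005
gripper_force: 0.0
clock: 12.0
tool_pos: [0.5566, 0.0657, 0.1319]
orientation: [-180.0, 0.0, -139.2]
force: [1.0, 0.1, -0.0]
opening: 0.0007
gripper_force: 0.0
```

```bash
python3 -m inch '0 0 0.007 0 0 0; 0 0 0.007 0 0 0';python3 -m inch '0 0 0.007 0 0 0; 0 0 0.007 0 0 0'
```

```text
clock: 12.17
tool_pos: [0.5568, 0.0656, 0.1304]
orientation: [-180.0, 0.0, -139.2]
force: [-2.4, -0.3, 6.7]
opening: 0.0005
gripper_force: 3.4
clock: 12.33
tool_pos: [0.5569, 0.0656, 0.1286]
orientation: [-180.0, 0.0, -139.2]
force: [-2.1, 0.6, 9.2]
opening: 0.0005
gripper_force: 4.3
```

Contact is at reported z ≈ 0.131 on the 0.167 cap top, so the true tip height is the reported value plus 36 mm. I rise, open, then descend around the cap to reported z ≈ 0.105 (tip 0.141).

```bash
python3 -m inch '-0.007 -0.002 -0.07 0 0 0; -0.007 -0.002 -0.09 0 0 0; -0.007 -0.002 -0.09 0 0 0; -0.007 -0.002 -0.09 0 0 0; -0.007 -0.002 -0.09 0 0 0; -0.007 -0.002 -0.09 0 0 0; -0.007 -0.002 -0.09 0 0 0; -0.007 -0.002 -0.09 0 0 0; -0.007 -0.002 -0.09 0 0 0; -0.007 -0.002 -0.09 0 0 0' -1;  python3 -m inch '0 0 0 0 0 0; 0 0 0 0 0 0; 0 0 0 0 0 0'; python3 -c "
from h import *
print(toT([.559,.0665,.105]))"
```

```text
clock: 13.17
tool_pos: [0.5585, 0.0666, 0.1547]
orientation: [180.0, -0.0, -139.2]
force: [0.9, -0.8, 0.2]
opening: 0.0611
gripper_force: 0.0
clock: 13.42
tool_pos: [0.5586, 0.0666, 0.1549]
orientation: [180.0, 0.0, -139.2]
force: [-0.5, -0.2, 0.7]
opening: 0.0814
gripper_force: 0.0
[-0.00091314 -0.00113059  0.16619293]
```

```bash
python3 -m inch '0 0 0.03 0 0 0; 0 0 0.07 0 0 0; 0 0 0.11 0 0 0; 0 0 0.14 0 0 0; 0 0 0.16 0 0 0; 0 0 0.166 0 0 0; 0 0 0.166 0 0 0';  python3 -m inch '0 0 0.0 0 0 0; 0 0 0 0 0 0; 0 0 0 0 0 0;0 0 0 0 0 0;0 0 0 0 0 0;0 0 0 0 0 0;0 0 0 0 0 0' 1
```

```text
clock: 14.0
tool_pos: [0.5584, 0.0664, 0.1045]
orientation: [180.0, -0.1, -139.2]
force: [-0.4, -0.5, 0.2]
opening: 0.0877
gripper_force: 0.0
clock: 14.58
tool_pos: [0.5587, 0.0667, 0.1054]
orientation: [-180.0, 0.0, -139.2]
force: [-0.6, 0.8, 1.8]
opening: 0.0574
gripper_force: 30.0
```

Cap gripped (57 mm, 30 N). Pressing down.

```bash
python3 -m inch '0 0 0.008 0 0 0; 0 0 0.016 0 0 0; 0 0 0.02 0 0 0; 0 0 0.02 0 0 0'
```

```text
clock: 14.92
tool_pos: [0.5588, 0.0667, 0.1]
orientation: [-180.0, 0.0, -139.2]
force: [-4.7, 1.8, 11.7]
opening: 0.0574
gripper_force: 30.0
```

```bash
python3 -m inch '0 0 0.002 0 0 -0.02; 0 0 0.002 0 0 -0.05; 0 0 0.002 0 0 -0.085; 0 0 0.002 0 0 -0.12; 0 0 0.002 0 0 -0.155; 0 0 0.002 0 0 -0.19; 0 0 0.002 0 0 -0.225; 0 0 0.002 0 0 -0.26; 0 0 0.002 0 0 -0.3; 0 0 0.002 0 0 -0.335'; python3 - <<'E'
from h import *
o=get_obs();print(o['moment'],o['joint_pos'])
E
```

```text
clock: 15.75
tool_pos: [0.5591, 0.0675, 0.0998]
orientation: [-179.9, 0.1, -78.5]
force: [-5.1, 4.0, 12.1]
opening: 0.0577
gripper_force: 30.0
[ 1.74024399  1.91479326 -0.23790575] [ 2.67760913e+01  1.44940586e+01 -2.08521275e+01 -2.64955646e-02
 -5.45347041e+01 -1.52878962e+01]
```

```bash
python3 -m inch '0 0 -0.01 0 0 0; 0 0 -0.02 0 0 0; 0 0 -0.03 0 0 0; 0 0 -0.035 0 0 0; 0 0 -0.035 0 0 0'
```

```text
clock: 16.17
tool_pos: [0.5584, 0.0666, 0.109]
orientation: [180.0, 0.0, -78.9]
force: [-1.0, 1.4, 0.4]
opening: 0.0579
gripper_force: 30.0
```

```bash
python3 -m inch '0 0 -0.02 0 0 0; 0 0 -0.05 0 0 0; 0 0 -0.09 0 0 0; 0 0 -0.14 0 0 0; 0 0 -0.19 0 0 0; 0 0 -0.23 0 0 0; 0 0 -0.26 0 0 0; 0 0 -0.27 0 0 0; 0 0 -0.27 0 0 0; 0 0 -0.27 0 0 0'; python3 - <<'E'
from h import *
np.set_printoptions(precision=4,suppress=True)
a=snapshot("side");b=snapshot("top")
cv2.imwrite("pics/j.png",cv2.resize(np.hstack([a[170:290,260:390],b[150:270,200:330]])[:,:,::-1],(780,360),interpolation=cv2.INTER_CUBIC))
for n,z in dict(bottle_mark=.116,mouth=.151,cap=.22).items():
    for c in("side",'top'):
        l=landmark_of(c,n); print(n,c,l and (l[0],atz(c,l[0]['uv'],z)))
print(get_obs()['qvel'],get_obs()['force'])
E
```

```text
clock: 17.0
tool_pos: [0.5583, 0.0665, 0.1896]
orientation: [180.0, 0.0, -78.9]
force: [-0.5, 0.1, -1.0]
opening: 0.0576
gripper_force: 30.0
bottle_mark side ({'uv': [302.1, 219.9], 'p': 0.82}, array([0.5795, 0.1105, 0.116 ]))
bottle_mark top []
mouth side ({'uv': [307.9, 219.5], 'p': 0.66}, array([0.559 , 0.0623, 0.151 ]))
mouth top []
cap side ({'uv': [307.1, 195.0], 'p': 0.57}, array([0.5646, 0.0725, 0.22  ]))
cap top []
[ 0.1064 -0.2625  0.0853 -0.0214  0.0095  0.0185] [-0.1954 -0.5227 -0.0894]
```

View pics/j.png

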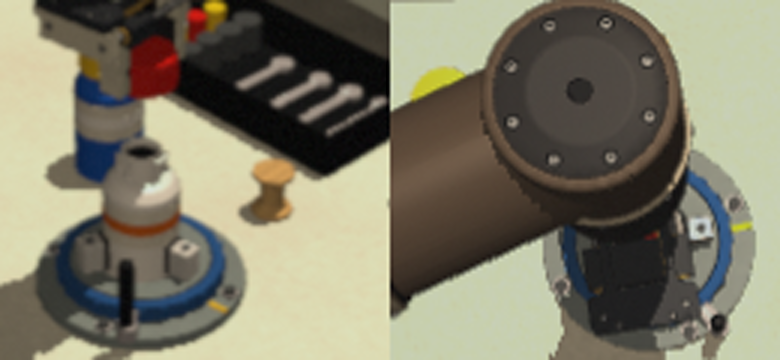

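The cap is in the gripper at about (310,192) above the open mouth at (307,220). The bottle is upright, the lever sits over the red mark, and the bystanders in view (blue bottle, spool) are where they were. Handing in.

```bash
python3 -m inch '0 0 0 0 0 0; 0 0 0 0 0 0; 0 0 0 0 0 0; 0 0 0 0 0 0; 0 0 0 0 0 0; 0 0 0 0 0 0'; python3 -c "
from plant import close_job; print(close_job())"
```

```text
clock: 17.9
tool_pos: [0.5586, 0.0666, 0.19]
orientation: [-180.0, -0.0, -78.9]
force: [-0.2, -0.1, -0.7]
opening: 0.0572
gripper_force: 30.0
the job is handed in; nothing more can be done
None
```

The job is handed in at 17.9 s: the clamp is locked at the red mark, and the cap was pressed, turned about 60° and lifted off. It is held level about 7 cm above the open mouth, with the bottle still upright in the clamp. The red mark was only seen from the side, so I could not confirm precisely that the bottle did not turn.

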